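# Build up the spice-mill spindle and hold it up to the phone

## Robot

A 6-joint arm with a two-finger parallel gripper is mounted at the origin on the work surface. World frame = base frame: x ahead of the robot, y to its left, z up, the work surface at z = 0. Lengths are in mm, angles in rad, forces in N, time in s.
With the tool pointing down it reaches from about 400 to 925 mm from the base axis. Payload 12.5 kg.
Tool frame: the origin (TCP) lies midway between the tips of the shut fingers; the grasp point (between the pads) lies 19 mm behind it; z points along the fingers, y is the line along which they close (so a half turn about z gives the same grasp; the last joint's range is limited). The gripper opens to 95 mm and grips with 3 to 60 N. Pads are 20 mm wide; open, the fingers measure 119 mm over their backs; the gripper's body (75 mm by 180 mm) begins 59 mm behind the grasp point.
Start: joints at [1.168, 0.491, 1.559, -0, 1.092, -0.106], TCP at [182.771, 597.697, 214.661] pointing down, gripper open.
Joint ranges: [-3.1, 3.1], [-0.84, 2.19], [0.05, 2.79], [-1.13, 4.28], [0.06, 2.93], [-2.69, 2.69]. Speed limits (rad/s): [2.22, 2.22, 2.79, 3.14, 3.14, 3.14].

## Interface

Orientations are given as [roll, pitch, yaw] about the fixed x, y, z axes, in that order (R = Rz(yaw) Ry(pitch) Rx(roll)).
In Python, from cell import readout, eyes, env gives the robot as it stands.
- The arm moves only by the tool move_arm, never from a script. Its argument "plan" is a list of rows, each a list of 3 entries, a list of its own where there are three numbers: the turn, a rotation vector about the tool's x, y, z in degrees, then the shift along the tool's x, y, z in m, then the gripper command: -1 is shut, 1 is fully open, values between are in proportion. In form: [[[ax, ay, az], [x, y, z], jaw], ...]. A call has 1 to 5 rows; each row is the pose to reach, as a shift and turn from the pose commanded when the call began, along the tool's axes at that moment; what a row does not reach only later rows make up. A row lasts 1/8 s, in which the tool goes at most 62.5 mm and 10.7 degrees, less where a joint would pass 70% of its speed; a pose out of reach is approached as far as the arm can. A call with a gripper value outside its range is refused whole. The fingers move at their own pace and stop on an object; the grip force is fixed at half the most. Time passes only in rows, so rows that repeat a pose let the fingers close. It gives the time, the measured TCP pose, the force, the opening and the grip force at its end, in the units of the state.
- readout.state(): the state, without advancing time (a new reading comes with each control period).
- eyes.read_camera(name): name is "scene" or "top" or "wrist"; returns a dict with "img" (384x512x3 uint8, red, green, blue), "K" (3x3 intrinsics, pixels), "extrinsics" (4x4, takes a point from camera to world coordinates). Camera axes: x right, y up, looking along -z (the intrinsics and any distortion apply to the point x, -y, -z); pixel columns grow to the right and rows downward; lengths in mm; the calibration is good to about 2 mm. A picture is of the moment at which its call begins. There is no depth.
- env.job_done(): hands the job in; it is judged then, once.
Trained networks look in a picture, given as the dict that the camera call returned (one of the last four; its "shot" number tells which), for a name from the list of things; names that differ only in an ending like _2 or _b are one class to them, and where a whole thing is asked for, a point or a joint stands for the part that bears it (a point fixed in the world has none). Each returns a list of dicts, best first, with "score" (0 to 1); they miss things now and then, are a little off and sometimes report something else, mostly with a low value. They report only what shows in the picture. A call takes as long as a camera call.
- eyes.cut_out(picture, name): "mask" (384x512 bool, what is visible of it) and "uv" ([column, row] in pixels, amid what is visible of it).
The state is a dict: "t": time; "joints": joint angles; "qvel": joint speeds; "tau": joint torques, N m; "eef_pos": TCP position; "tcp_rot": TCP orientation; "ft_force": force on the tool from outside, world axes, zero at the start; "moment": the same for the moment, N m; "opening": opening from 0.0 (shut) to 1.0 (fully open); "grip_force": force on a finger pad.
Only numpy, scipy, OpenCV 4.12 (cv2) and the standard library are available. Lean on these libraries where they do the work, as an engineer would, in place of code of your own. Each camera call takes 0.05 s, during which the arm holds its last target. There are 200 camera calls.

## Task

Build up the spice mill's spindle, which stands in the wooden block: thread the steel collar and then the brass collar down its square shaft, each fully home, the brass one resting on the steel one. Then lift the spindle out of the block with both collars on it and show it to the phone: upright and still over the middle of the pink ramekin, its red lug level with the camera lens on the phone's back and pointing straight at it. Finish while holding it there in the gripper, and leave the ramekin, mug, strainer and clip where they stand.

Things in the scene. Friction and masses are not known exactly. Their poses are not given: they have to be found in the camera images.
- stand: Fixed block of pale wood, 80 x 80 x 30 high, with a round blind hole (diameter 23, 18 deep) in the middle of its top. Origin: centre of its underside, on the counter.
- spindle: Loose dark steel spindle, 0.25 kg, upright in the block. Origin: centre of its lower end (16 above the counter at the start); z up the shaft, x towards the red lug. Round stub dia. 20 from z 0 to 14 (in the hole), disc dia. 48 from z 14 to 24 (rests on the block), bright square shaft 11 x 11, flats facing x and y, z 24 to 79, tapered tip to z 84. Both collars home leave the top 30 bare to grip.
- lug (a point): Outer part of the red lug on the rim of the spindle's disc: 34 from the spindle's axis along its x and 19 above its origin. The lug is 10 wide and 10 high and sticks out 14 past the disc, flush with its faces.
- steel_collar: Loose grey steel ring lying flat on the counter: outer diameter 40, bore 19, height 16, about 90 g. Origin: centre of its underside, z along its axis. Home: lying on the disc, underside at the spindle's z 24.
- brass_collar: Loose yellow brass ring lying flat on the counter: outer diameter 32, bore 19, height 14, about 50 g. Origin: centre of its underside, z along its axis. Home: on the steel collar, underside at the spindle's z 40. It starts at one of two places and the steel collar at the other.
- phone: Fixed dark phone standing upright (74 wide, top edge 176 above the counter) in an aluminium stand, its back and rear lens towards the ramekin. Origin: on the counter under the back of the phone; its -x axis is the way the lens looks. The stand's foot reaches 30 from the origin towards the ramekin.
- lens (a point): Centre of the round black lens on the phone's back, 155 above the counter.
- ramekin: Loose pink ceramic ramekin, rim diameter 90, 42 high, standing 140 to 165 in front of the lens. Origin: centre of its underside. To be left in place.
- mug: Loose blue mug, 90 high, at the far side. Origin: centre of its underside. Bystander.
- strainer: Loose steel tea strainer, bowl diameter 68, 26 high, with a 120 mm handle towards its -x. Origin: under the bowl's centre. Bystander.
- clip: Loose green plastic bag clip, 85 x 32 x 14, lying at the right side. Origin: centre of its underside. Bystander.

How it is judged:
By the outcome, as a careful person would: the job done as asked, in the order asked, and still so for the second after the job is handed in, while the arm keeps its last pose, push and grip.
It also fails if it takes over 64 s, if anything falls off the work surface, if the arm or the gripper's body presses on something with over 40 N, if the wrist force passes 120 N, or if a joint passes its speed limit or range.

## Working session

There is one attempt and no reset: what is moved stays moved. The work goes in short steps, Python scripts to look and compute and a tool call to move; the robot and the scene stay as the last step left them, time stands still between calls to the robot, and variables do not carry over. Pictures are saved under pics/ and viewed, at most 10 in all, crops included, and the job is handed in when it is done.

Besides the shell and the picture viewer there is one more tool, called after "Request:" as name([rows], argument=value, ...), one row to a line, values as JSON. move_arm: Moves the arm, as the interface text tells. Its arguments: {"type":"object","properties":{"plan":{"type":"array","items":{"type":"array"}}},"required":["plan"]}

```bash
ls; mkdir -p pics
cat > h.py <<'E'
import numpy as np, cv2
from cell import readout, eyes, env
from scipy.spatial.transform import Rotation as R
def ray(p,uv):
    K=np.array(p["K"]);E=np.array(p["extrinsics"])
    d=np.linalg.inv(K)@np.array([uv[0],uv[1],1.]); d=np.array([d[0],-d[1],-d[2]])
    return E[:3,3],E[:3,:3]@d
def onz(p,uv,z):
    o,d=ray(p,uv); return o+d*(z-o[2])/d[2]
def proj(p,X):
    K=np.array(p["K"]);E=np.array(p["extrinsics"])
    c=E[:3,:3].T@(np.array(X,float)-E[:3,3]); q=K@np.array([c[0],-c[1],-c[2]]); return q[:2]/q[2]
def save(p,n,crop=None,s=1):
    im=p["img"][...,::-1]
    if crop: im=im[crop[1]:crop[3],crop[0]:crop[2]]
    cv2.imwrite("pics/"+n,cv2.resize(im,None,fx=s,fy=s,interpolation=cv2.INTER_CUBIC))
E
python3 - <<'E'
from h import *
np.set_printoptions(precision=1,suppress=True)
s=readout.state(); print(s)
a=eyes.read_camera("top");b=eyes.read_camera("scene")
print([k for k in a]); print(a["K"],a["extrinsics"],b["extrinsics"])
cv2.imwrite("pics/a.png",np.vstack([a["img"],])[...,::-1]); save(b,"b.png")
for n,z in dict(stand=30,spindle=60,lug=35,steel_collar=16,brass_collar=14,phone=100,lens=155,ramekin=42,mug=90,strainer=26,clip=14).items():
    for c,p in (("top",a),("scene",b)):
        r=eyes.cut_out(p,n)
        for q in r[:2]: print(n,c,round(q["score"],2),np.array(q["uv"]),onz(p,q["uv"],z),q["mask"].sum())
E
```

```text
pics
{'t': 0.0, 'joints': array([ 1.2,  0.5,  1.6,  0. ,  1.1, -0.1]), 'qvel': array([ 0.,  0.,  0.,  0.,  0., -0.]), 'tau': array([ -0. , -61.3, -25.8,   0.1,   0. ,  -0. ]), 'eef_pos': array([182.7, 597.4, 214.1]), 'tcp_rot': array([-3.1, -0. ,  2.8]), 'ft_force': array([0.3, 0.1, 1. ]), 'moment': array([ 0., -0., -0.]), 'grip_force': 0.0, 'opening': 0.9998628435121848}
['img', 'K', 'extrinsics', 'shot']
[[351.3   0.  256.7]
 [  0.  351.3 189.9]
 [  0.    0.    1. ]] [[  -0.     1.    -0.1  456.5]
 [  -1.    -0.    -0.    -5.3]
 [  -0.     0.1    1.  1058.5]
 [   0.     0.     0.     1. ]] [[  -0.7   -0.5    0.5 1148.9]
 [   0.7   -0.5    0.5  575.7]
 [  -0.     0.7    0.7  920.9]
 [   0.     0.     0.     1. ]]
stand top 0.68 [271.9 214.7] [506.  -27.2  30. ] 552
spindle top 0.55 [269.  208.3] [522.8 -18.5  60. ] 219
spindle top 0.53 [125.3 218. ] [499.3 392.5  60. ] 1167
spindle scene 0.59 [258.7 202.3] [539.1 -11.4  60. ] 299
lug top 0.52 [274.7 207.9] [525.5 -35.5  35. ] 230
lug scene 0.7 [256.5 202.4] [526.  -32.7  35. ] 264
steel_collar top 0.65 [330.8 227.6] [ 467.2 -199.8  
[... 272 characters left out ...]
5.8 287.8] [547.4 420.4 100. ] 1736
lens top 0.96 [125.7 216.2] [499.9 353.8 155. ] 1126
lens scene 0.76 [394.2 288.8] [592.1 429.7 155. ] 1680
ramekin top 0.8 [180.8 204.9] [536.6 237.9  42. ] 781
ramekin scene 0.85 [329.4 258.7] [546.  243.2  42. ] 906
mug top 0.69 [196.1 152.7] [680.1 185.5  90. ] 880
mug top 0.24 [331.2 226.4] [ 469.7 -187.2   90. ] 101
mug scene 0.68 [274.6 277.2] [708.8 203.2  90. ] 1552
strainer top 0.74 [274.7 144.9] [715.5 -38.6  26. ] 370
strainer scene 0.71 [210.1 240.6] [708.4 -28.3  26. ] 430
strainer scene 0.68 [229.1 171. ] [ 480.5 -196.4   26. ] 106
clip top 0.82 [393.1 222.7] [ 479.8 -382.8   14. ] 264
clip scene 0.48 [192.8 146.8] [ 472.  -384.8   14. ] 137
```

Run:
```python
from h import *
a=cv2.imread("pics/a.png");b=cv2.imread("pics/b.png")
o=np.vstack([cv2.resize(a[130:290,90:430],None,fx=2.3,fy=1.85*1)[:300],cv2.resize(b[120:340,130:470],(782,300))])
# unequal scaling avoided:
A=cv2.resize(a[135:265,90:430],(782,299),interpolation=cv2.INTER_CUBIC);B=cv2.resize(b[125:255,130:470],(782,299),interpolation=cv2.INTER_CUBIC)
cv2.imwrite("pics/c.png",np.vstack([A,B]))
```

```text
(no output)
```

View pics/c.png

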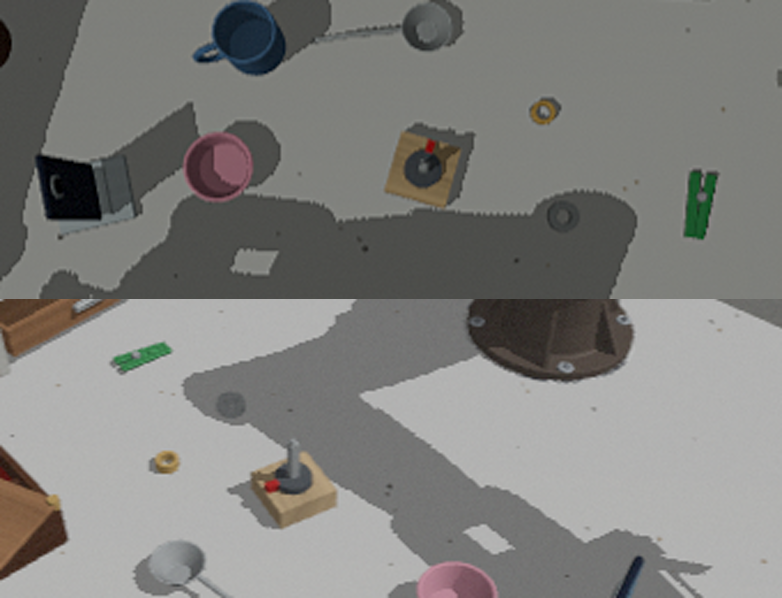

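View pics/b.png

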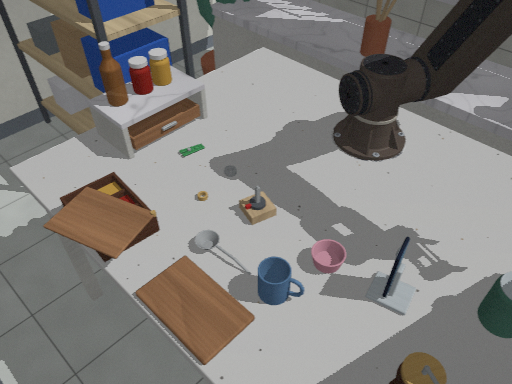

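The views show the steel collar at about (334,228) in the top image, in the arm's shadow. The brass collar is at (326,183) and the spindle at about (273,207), with its lug pointing to roughly world yaw −20°. The phone is at left and the ramekin at (185,207). Next I move towards the collars for close views.

```bash
cat >> h.py <<'E'
def go(pos,yaw,start=None):
    """print turn (deg, tool axes) and shift (m, tool axes) to reach pos with tool straight down at yaw (deg)"""
    s=readout.state(); p=np.array(s["eef_pos"]); r=R.from_euler("xyz",s["tcp_rot"])
    if start: p=np.array(start[0]); r=R.from_euler("xyz",[180,0,start[1]],degrees=True)
    t=R.from_euler("xyz",[180,0,yaw],degrees=True)
    print("turn",(r.inv()*t).as_rotvec(degrees=True).round(2),"shift",(r.inv().apply(np.array(pos)-p)/1000).round(4))
def st():
    s=readout.state(); print("t",round(s["t"],2),"p",np.round(s["eef_pos"],1),"rpy",np.rad2deg(s["tcp_rot"]).round(2),"F",np.round(s["ft_force"],1),"op",round(s["opening"]*95,1),"g",round(s["grip_force"],1))
E
python3 - <<'E'
from h import *
st(); go([420,200,260],110); go([465,-150,220],70,([420,200,260],110))
E
```

```text
t 1.2 p [182.8 597.7 214.7] rpy [179.99   0.   163.  ] F [ 0.3 -0.4  0.4] op 95.2 g 0.0
turn [ 1.0e-02 -0.0e+00  5.3e+01] shift [-0.3432 -0.3109 -0.0454]
turn [ 0. -0. 40.] shift [-0.3443 -0.0774  0.04  ]
```

Request:
move_arm([
  [[0,0,10],[-0.04,-0.036,-0.006],1],
  [[0,0,20],[-0.085,-0.077,-0.012],1],
  [[0,0,30],[-0.13,-0.118,-0.018],1],
  [[0,0,40],[-0.175,-0.159,-0.024],1],
  [[0,0,50],[-0.22,-0.2,-0.03],1],
])

```text
t: 1.82
eef_pos: [335.4, 340.4, 245.1]
tcp_rot: [3.141, -0.0, 1.967]
ft_force: [0.6, 0.8, -0.1]
opening: 1.002
grip_force: 0.0
```

Run:
```python
from h import *
st(); go([430,100,260],90)
```

```text
t 1.82 p [335.4 340.4 245.1] rpy [ 1.7996e+02 -1.0000e-02  1.1268e+02] F [ 0.6  0.8 -0.1] op 95.2 g 0.0
turn [ 4.000e-02 -2.000e-02  2.268e+01] shift [-0.2583 -0.0054 -0.015 ]
```

Request:
move_arm([
  [[0,0,23],[-0.258,-0.005,-0.015],1],
  [[0,0,23],[-0.258,-0.005,-0.015],1],
  [[0,0,23],[-0.258,-0.005,-0.015],1],
  [[0,0,23],[-0.258,-0.005,-0.015],1],
  [[0,0,23],[-0.258,-0.005,-0.015],1],
])

```text
t: 2.45
eef_pos: [432.0, 99.7, 259.9]
tcp_rot: [3.141, 0.0, 1.566]
ft_force: [-0.0, 1.4, 0.5]
opening: 1.003
grip_force: 0.0
```

Run:
```python
from h import *
st(); go([480,-150,230],70)
```

```text
t 2.45 p [432.   99.7 259.9] rpy [1.7995e+02 1.0000e-02 8.9730e+01] F [-0.   1.4  0.5] op 95.3 g 0.0
turn [ 0.05 -0.   19.73] shift [-0.2495  0.0492  0.03  ]
```

Request:
move_arm([
  [[0,0,20],[-0.25,0.049,0.03],1],
  [[0,0,20],[-0.25,0.049,0.03],1],
  [[0,0,20],[-0.25,0.049,0.03],1],
  [[0,0,20],[-0.25,0.049,0.03],1],
  [[0,0,20],[-0.25,0.049,0.03],1],
])

```text
t: 3.08
eef_pos: [480.2, -149.6, 228.8]
tcp_rot: [-3.141, -0.0, 1.219]
ft_force: [-0.2, 0.8, 0.2]
opening: 1.001
grip_force: 0.0
```

Run:
```python
from h import *
np.set_printoptions(precision=1,suppress=True)
st(); w=eyes.read_camera("wrist"); t=eyes.read_camera("top"); st()
print(w["K"],w["extrinsics"])
save(w,"w1.png")
for n,z in dict(steel_collar=16,brass_collar=14,stand=30,spindle=60).items():
    for c,p in (("wrist",w),("top",t)):
        for q in eyes.cut_out(p,n)[:2]: print(n,c,round(q["score"],2),np.array(q["uv"]),onz(p,q["uv"],z),q["mask"].sum())
```

```text
t 3.08 p [ 480.2 -149.6  228.8] rpy [-179.9   -0.    69.8] F [-0.2  0.8  0.2] op 95.1 g 0.0
t 3.17 p [ 479.7 -147.2  229.2] rpy [-179.9   -0.    69.9] F [-0.5  0.1  0.9] op 95.3 g 0.0
[[341.9   0.  256.4]
 [  0.  341.9 193.4]
 [  0.    0.    1. ]] [[  0.9   0.3   0.1 505.1]
 [ -0.3   0.9   0.2 -82.1]
 [ -0.   -0.3   1.  397.8]
 [  0.    0.    0.    1. ]]
steel_collar wrist 0.84 [264.5 213.4] [ 470.1 -203.7   16. ] 773
brass_collar wrist 0.87 [370.2 165.3] [ 602.1 -191.6   14. ] 459
stand wrist 0.8 [233.9  50. ] [500.8 -26.9  30. ] 4789
stand top 0.84 [266.  214.1] [508.   -9.9  30. ] 578
spindle wrist 0.88 [256.6  46.8] [521.7 -36.   60. ] 2258
spindle top 0.67 [270.7 205.1] [531.9 -23.5  60. ] 231
spindle top 0.52 [274.3 147. ] [700.7 -36.2  60. ] 442
```

View pics/w1.png

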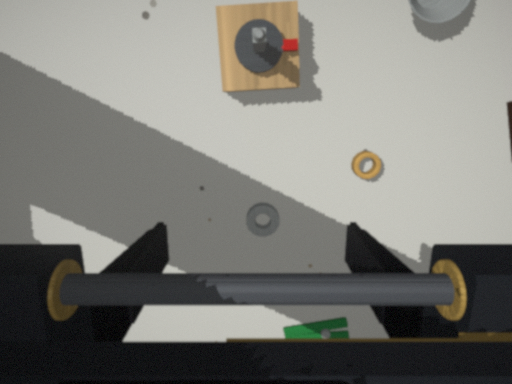

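The wrist view shows the steel collar centred at (263,219), the brass collar at (367,166) and the spindle tip at (259,33). The lug points along image +x, which is yaw ≈ −20°.

Run:
```python
from h import *
np.set_printoptions(precision=1,suppress=True)
st(); w=eyes.read_camera("wrist")
for n,z in dict(steel_collar=10,brass_collar=9).items():
    q=eyes.cut_out(w,n)[0]; m=q["mask"].astype(np.uint8)
    c,_=cv2.findContours(m,cv2.RETR_EXTERNAL,cv2.CHAIN_APPROX_NONE); c=max(c,key=len)
    e=cv2.fitEllipse(cv2.convexHull(c)); print(n,e,onz(w,e[0],z))
print(onz(w,(263,219),10),onz(w,(367,166),9))
s=readout.state(); print(proj(w,s["eef_pos"]))
go([472,-206,80],70)
```

```text
t 3.58 p [ 479.9 -146.6  229.9] rpy [180.   -0.   70.1] F [-0.1  0.9  0.1] op 95.0 g 0.0
steel_collar ((263.1590576171875, 221.40289306640625), (32.708839416503906, 34.16301345825195), 8.04384708404541) [ 464.7 -212.2   10. ]
brass_collar ((365.5347900390625, 167.4001007080078), (27.661725997924805, 29.962223052978516), 94.96498107910156) [ 598.1 -190.5    9. ]
[ 465.6 -209.2   10. ] [ 600.2 -189.5    9. ]
[256.8 242.8]
turn [ 0. -0.  0.] shift [-0.1  0.   0.1]
```

Run:
```python
from h import *
go([465.3,-210.5,70],70)
```

```text
turn [ 0.01 -0.    0.02] shift [-0.0646  0.008   0.1597]
```

Request:
move_arm([
  [[0,0,0],[-0.065,0.008,0.16],1],
  [[0,0,0],[-0.065,0.008,0.16],1],
  [[0,0,0],[-0.065,0.008,0.16],1],
  [[0,0,0],[-0.065,0.008,0.16],1],
])

```text
t: 4.22
eef_pos: [463.7, -211.2, 67.4]
tcp_rot: [-3.136, -0.001, 1.22]
ft_force: [0.3, -0.3, 1.4]
opening: 1.004
grip_force: 0.0
```

Run:
```python
from h import *
np.set_printoptions(precision=1,suppress=True)
w=eyes.read_camera("wrist"); st()
save(w,"w2.png")
for n,z in dict(steel_collar=10,brass_collar=9).items():
  for q in eyes.cut_out(w,n)[:1]:
    m=q["mask"].astype(np.uint8)
    c,_=cv2.findContours(m,cv2.RETR_EXTERNAL,cv2.CHAIN_APPROX_NONE); c=max(c,key=len)
    e=cv2.fitEllipse(cv2.convexHull(c)); print(n,q["score"],e,onz(w,e[0],z))
go([465.3,-210.5,5],70)
```

```text
t 4.28 p [ 464.8 -211.1   69.4] rpy [-179.9   -0.    69.9] F [ 1.   0.  -0.4] op 95.3 g 0.0
steel_collar 0.79 ((258.41156005859375, 209.97821044921875), (57.492923736572266, 59.38081741333008), 0.8354991674423218) [ 464.6 -211.9   10. ]
brass_collar 0.73 ((441.9651184082031, 112.17080688476562), (50.479835510253906, 59.43406677246094), 70.38762664794922) [ 598.5 -190.4    9. ]
turn [0.1 0.  0. ] shift [ 0.  -0.   0.1]
```

View pics/w2.png

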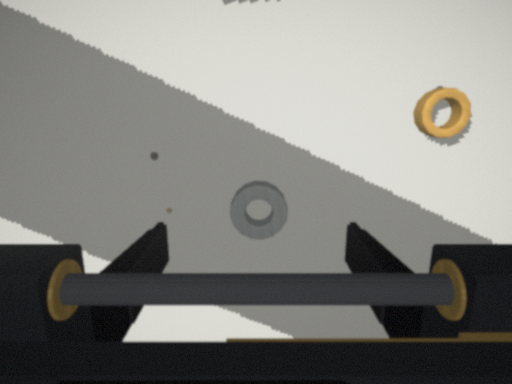

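The steel collar sits between the fingers at (258,210), so I descend and grip.

Request:
move_arm([
  [[0,0,0],[0,0,0.045],1],
  [[0,0,0],[0,0,0.064],1],
  [[0,0,0],[0,0,0.064],1],
  [[0,0,0],[0,0,0.064],-1],
  [[0,0,0],[0,0,0.064],-1],
])

```text
t: 5.0
eef_pos: [465.8, -211.3, 7.0]
tcp_rot: [3.139, 0.0, 1.222]
ft_force: [-0.1, 0.5, 0.3]
opening: 0.845
grip_force: 0.0
```

Request:
move_arm([
  [[0,0,0],[0,0,0],-1],
  [[0,0,0],[0,0,0],-1],
  [[0,0,0],[0,0,0],-1],
  [[0,0,0],[0,0,0],-1],
])

```text
t: 5.5
eef_pos: [465.1, -211.2, 5.6]
tcp_rot: [-3.141, -0.0, 1.222]
ft_force: [-0.2, 0.6, -0.3]
opening: 0.421
grip_force: 0.0
```

Request:
move_arm([
  [[0,0,0],[0,0,0],-1],
  [[0,0,0],[0,0,0],-1],
  [[0,0,0],[0,0,-0.05],-1],
  [[0,0,0],[0,0,-0.11],-1],
  [[0,0,0],[0.05,0,-0.16],-1],
])

```text
t: 6.12
eef_pos: [480.3, -170.8, 162.0]
tcp_rot: [3.14, 0.0, 1.218]
ft_force: [0.2, 0.4, -0.9]
opening: 0.412
grip_force: 30.0
```

Run:
```python
from h import *
np.set_printoptions(precision=1,suppress=True)
w=eyes.read_camera("wrist"); st(); save(w,"w3.png")
for n,z in dict(stand=30,spindle=100).items():
  for q in eyes.cut_out(w,n)[:1]:
    m=q["mask"]; ys,xs=np.where(m); print(n,q["score"],q["uv"],xs.min(),xs.max(),ys.min(),ys.max())
print("tcp px",proj(w,readout.state()["eef_pos"]))
```

```text
t 6.17 p [ 482.8 -166.7  166.7] rpy [179.6  -0.   69.9] F [0.3 3.1 3.9] op 38.7 g 30.0
stand 0.59 [243.4, 44.3] 199 300 0 67
spindle 0.69 [247.9, 13.5] 218 298 0 39
tcp px [256.7 238.1]
```

View pics/w3.png

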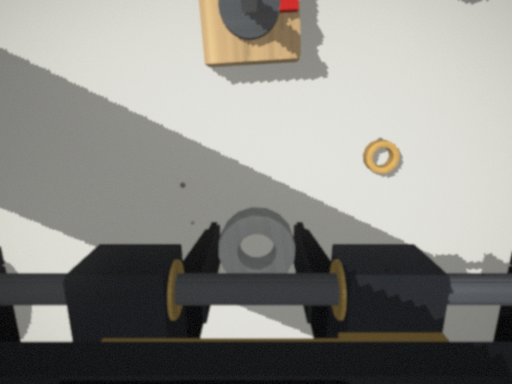

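The collar is held at (257,245), and the stand, with the lug at (290,4), is entering the view at the top. I move closer to it.

Request:
move_arm([
  [[0,0,0],[0.05,-0.006,0],-1],
  [[0,0,0],[0.07,-0.012,0],-1],
  [[0,0,0],[0.07,-0.012,0],-1],
])

```text
t: 6.65
eef_pos: [492.3, -99.1, 158.5]
tcp_rot: [-3.139, 0.0, 1.223]
ft_force: [0.7, -0.6, -0.6]
opening: 0.407
grip_force: 30.0
```

Run:
```python
from h import *
np.set_printoptions(precision=1,suppress=True)
w=eyes.read_camera("wrist"); st(); save(w,"w4.png",(150,0,406,384),1.55)
np.save("w4.npy",w,allow_pickle=True)
for n,z in dict(stand=30,spindle=100).items():
  for q in eyes.cut_out(w,n)[:1]:
    m=q["mask"]; ys,xs=np.where(m); print(n,q["score"],q["uv"],xs.min(),xs.max(),ys.min(),ys.max())
print("tcp px",proj(w,readout.state()["eef_pos"]))
```

```text
t 6.7 p [492.5 -99.9 158.7] rpy [-179.9    0.    70. ] F [-0.4 -1.  -1. ] op 38.7 g 30.0
stand 0.84 [253.6, 71.6] 216 314 48 149
tcp px [258.1 244.8]
```

View pics/w4.png

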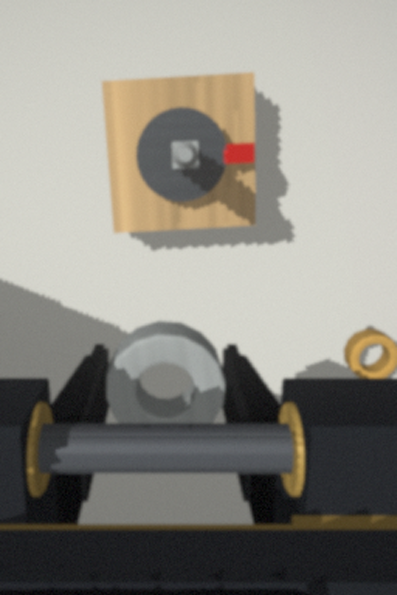

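The shaft tip is at about (269,99), the disc is concentric with it, the lug is at (305,99), and the held collar's bore is near (257,250). I measure these numerically.

Run:
```python
from h import *
np.set_printoptions(precision=2,suppress=True)
w=np.load("w4.npy",allow_pickle=True).item(); im=w["img"].astype(int); hsv=cv2.cvtColor(w["img"],cv2.COLOR_RGB2HSV)
sub=np.zeros(im.shape[:2],bool); sub[60:140,225:325]=1
red=sub&(im[...,0]>130)&(im[...,1]<70); ys,xs=np.where(red); lug=(xs.mean(),ys.mean()); print("red",lug,red.sum(),onz(w,lug,40))
dark=sub&(hsv[...,1]<60)&(hsv[...,2]<110)
cen=[]
ys,xs=np.where(sub&(hsv[...,1]<60)&(np.hypot(*(np.indices(sub.shape)-np.array([99.5,269])[:,None,None]))<40))
# disc outline: radial rays from center, last grey -> wood transition, skip shadow/lug side
c=np.array([268.7,100.]); pts=[]
for a in np.deg2rad(np.arange(100,345,5)):
    for r in np.arange(22,40,.25):
        x,y=c+r*np.array([np.cos(a),np.sin(a)]); p=cv2.getRectSubPix(w["img"],(1,1),(float(x),float(y)))[0,0].astype(int)
        if p[0]-p[2]>30: pts.append((x,y)); break
e=cv2.fitEllipse(np.array(pts,np.float32)); print("disc",e,onz(w,e[0],40),np.mean(e[1])/2)
g=sub&(im.min(2)>125)&(np.hypot(*(np.indices(sub.shape)-np.array([99.5,269])[:,None,None]))<13); ys,xs=np.where(g)
print("shaft bright bbox",xs.min(),xs.max(),ys.min(),ys.max(),xs.mean(),ys.mean()); print(onz(w,((xs.min()+xs.max())/2,(ys.min()+ys.max())/2),100))
for X in [(520,-20),(522,-22)]: print(proj(w,[*X,100]),proj(w,[*X,40]))
d=onz(w,lug,40)[:2]-onz(w,e[0],40)[:2]; print("lug yaw",np.rad2deg(np.arctan2(d[1],d[0])),np.hypot(*d))
# collar: predict silhouettes for tool-x offset
p=np.array([492.4,-99.6,158.9]); tx=np.array([np.cos(np.deg2rad(70)),np.sin(np.deg2rad(70)),0]); ty=np.array([tx[1],-tx[0],0])
th=np.linspace(0,2*np.pi,73)
for o in (-4,-2,0,2,4):
    for lab,r,z in (("outbot",20,-5.5),("outtop",20,10.5),("boretop",9.5,10.5),("borebot",9.5,-5.5)):
        q=np.array([proj(w,p+tx*(o+r*np.cos(t))+ty*r*np.sin(t)+[0,0,z]) for t in th]); print(o,lab,q.min(0),q.max(0),end=" | ")
    print()
col=w["img"][200:290,257].mean(1); print(np.c_[np.arange(200,290),col].astype(int)[:80].tolist())
row=w["img"][245,210:305].mean(1); print(row.astype(int).tolist())
```

```text
red (np.float64(303.52331606217615), np.float64(98.81865284974093)) 193 [553.13 -41.89  40.  ]
disc ((267.5240783691406, 99.68720245361328), (59.138671875, 61.41583251953125), 164.26515197753906) [525.48 -32.62  40.  ] 30.138626098632812
shaft bright bbox 261 277 91 108 267.2524752475247 97.5990099009901
[524.66 -32.6  100.  ]
[255.48  82.7 ] [255.88  86.78]
[259.51  84.69] [259.06  88.34]
lug yaw -18.530263507024713 29.167643685095484
-4 outbot [220.65 211.24] [293.42 278.71] | -4 outtop [217.36 221.33] [296.65 294.08] | -4 boretop [238.17 241.29] [275.83 275.82] | -4 borebot [239.75 229.68] [274.31 261.71] | 
-2 outbot [220.57 207.67] [293.53 275.51] | -2 outtop [217.26 217.46] [296.78 290.65] | -2 boretop [238.12 237.53] [275.9  272.27] | -2 borebot [239.71 226.21] [274.37 258.41] | 
0 outbot [220.47 204.07] [293.64 272.29] | 0 outtop [217.15 213.56] [296.91 287.19] | 0 boretop [238.08 233.76] [275.97 268.71] | 0 borebot [239.68 222.72] [274.43 255.1 ] | 
2 outbot [220.38 200.46] [293.76 269.05] | 2 outtop [217.04 209.64] [297.05 283.71] | 2 boretop [238.03 229.96] [276.04 265.12]
[... 911 characters left out ...]
7, 101], [258, 83], [259, 78], [260, 78], [261, 79], [262, 78], [263, 81], [264, 81], [265, 79], [266, 80], [267, 81], [268, 80], [269, 92], [270, 101], [271, 100], [272, 90], [273, 69], [274, 60], [275, 59], [276, 65], [277, 67], [278, 75], [279, 78]]
[28, 30, 32, 32, 31, 28, 25, 38, 61, 84, 99, 100, 98, 102, 101, 102, 101, 99, 98, 97, 101, 100, 101, 101, 108, 108, 105, 99, 95, 96, 107, 120, 126, 127, 126, 126, 126, 127, 127, 126, 127, 127, 128, 128, 127, 127, 128, 128, 129, 128, 127, 126, 126, 129, 128, 128, 127, 128, 125, 129, 127, 126, 127, 128, 141, 158, 166, 165, 166, 166, 164, 165, 163, 161, 161, 160, 159, 159, 163, 163, 161, 160, 153, 138, 109, 71, 44, 38, 38, 36, 35, 37, 34, 33, 34]
```

Run:
```python
from h import *
st(); go([525.3,-32,118],70)
```

```text
t 6.8 p [ 492.6 -100.6  159.1] rpy [-1.7994e+02  1.0000e-02  6.9960e+01] F [-0.7  0.2 -0.4] op 39.3 g 30.0
turn [-0.06  0.01 -0.04] shift [0.0757 0.0072 0.0411]
```

Request:
move_arm([
  [[0,0,0],[0.045,0.004,0],-1],
  [[0,0,0],[0.075,0.0072,0.01],-1],
  [[0,0,0],[0.075,0.0072,0.041],-1],
  [[0,0,0],[0.075,0.0072,0.041],-1],
  [[0,0,0],[0.075,0.0072,0.041],-1],
])

```text
t: 7.42
eef_pos: [525.5, -32.6, 119.4]
tcp_rot: [3.141, -0.0, 1.22]
ft_force: [-0.1, 0.6, -0.6]
opening: 0.416
grip_force: 30.0
```

Run:
```python
from h import *
w=eyes.read_camera("wrist"); st(); save(w,"w5.png",(156,130,356,300),3)
s=eyes.read_camera("scene"); c=proj(s,[525,-32,80]).astype(int); print(c)
save(s,"s5.png",(c[0]-50,c[1]-40,c[0]+50,c[1]+35),8)
st(); go([525.2,-32.2,75],70)
```

```text
t 7.47 p [525.7 -32.6 119.7] rpy [ 1.7994e+02 -1.0000e-02  6.9930e+01] F [-0.1 -0.5 -0.3] op 38.7 g 30.0
[256 191]
t 7.53 p [525.7 -32.5 119.8] rpy [ 1.7992e+02 -2.0000e-02  6.9940e+01] F [0.  0.8 0.1] op 38.6 g 30.0
turn [ 0.08 -0.02 -0.06] shift [ 0.0001 -0.0006  0.0448]
```

View pics/w5.png

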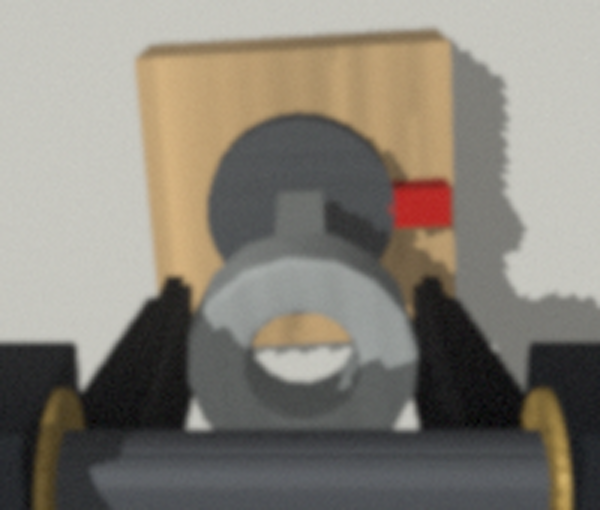

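The shaft at column 300 lines up with the bore at column 303 in this crop, so I lower in stages.

Request:
move_arm([
  [[0,0,0],[0,-0.0005,0.01],-1],
  [[0,0,0],[0,-0.0005,0.02],-1],
  [[0,0,0],[0,-0.0005,0.03],-1],
  [[0,0,0],[0,-0.0005,0.03],-1],
])

```text
t: 8.02
eef_pos: [524.4, -31.5, 87.8]
tcp_rot: [-3.14, 0.0, 1.222]
ft_force: [0.3, -0.3, -0.1]
opening: 0.408
grip_force: 30.0
```

Request:
move_arm([
  [[0,0,0],[0,0,0.015],-1],
  [[0,0,0],[0,0,0.03],-1],
  [[0,0,0],[0,0,0.04],-1],
  [[0,0,0],[0,0,0.041],-1],
  [[0,0,0],[0,0,0.041],-1],
])

```text
t: 8.65
eef_pos: [525.0, -31.6, 47.9]
tcp_rot: [3.141, -0.0, 1.222]
ft_force: [-1.0, -0.7, 0.1]
opening: 0.411
grip_force: 30.0
```

Request:
move_arm([
  [[0,0,0],[0,0,0.002],-1],
  [[0,0,0],[0,0,0.002],-0.0],
  [[0,0,0],[0,0,0.002],0.2],
  [[0,0,0],[0,0,0.002],0.2],
  [[0,0,0],[0,0,0.002],0.2],
])

```text
t: 9.28
eef_pos: [524.9, -31.6, 45.9]
tcp_rot: [3.141, -0.0, 1.222]
ft_force: [-0.3, 0.6, -0.5]
opening: 0.597
grip_force: 0.0
```

Request:
move_arm([
  [[0,0,0],[0,0,-0.01],0.2],
  [[0,0,0],[0,0,-0.05],1],
  [[0,0,0],[0,0,-0.08],1],
  [[0,0,0],[-0.04,0.02,-0.11],1],
  [[0,0,0],[-0.1,0.03,-0.11],1],
])

```text
t: 9.9
eef_pos: [520.3, -136.6, 158.8]
tcp_rot: [3.136, -0.0, 1.224]
ft_force: [1.5, -0.0, -1.1]
opening: 0.959
grip_force: 0.0
```

Run:
```python
from h import *
w=eyes.read_camera("wrist"); st(); np.save("w6.npy",w,allow_pickle=True)
c=proj(w,[525,-32,50]).astype(int); print(c)
save(w,"w6.png",(0,0,512,250),1.5)
for q in eyes.cut_out(w,"brass_collar")[:1]:
    m=q["mask"].astype(np.uint8)
    k,_=cv2.findContours(m,cv2.RETR_EXTERNAL,cv2.CHAIN_APPROX_NONE); k=max(k,key=len)
    e=cv2.fitEllipse(cv2.convexHull(k)); print(q["score"],e,onz(w,e[0],9))
go([599,-190.5,70],70)
```

```text
t 9.95 p [ 518.4 -142.7  157.7] rpy [1.7978e+02 8.0000e-02 6.9940e+01] F [ 0.7 -4.9  0.4] op 92.9 g 0.0
[215  63]
0.59 ((350.402587890625, 203.58580017089844), (32.81221008300781, 34.442935943603516), 128.0733184814453) [ 599.07671441 -190.09163669    9.        ]
turn [ 0.12  0.03 -0.23] shift [-0.0194  0.0929  0.0872]
```

View pics/w6.png

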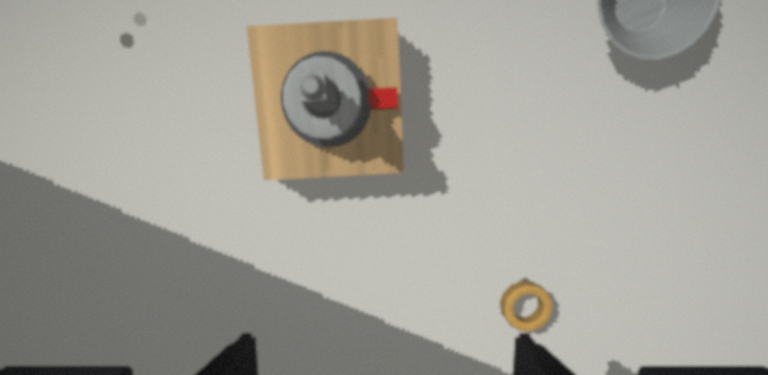

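The steel collar is seated on the disc, around (215,65). The brass collar is at (350,204).

Run:
```python
from h import *
eyes.read_camera("top");st(); go([598.8,-190.4,60],70)
```

```text
t 10.05 p [ 518.4 -138.   156.6] rpy [179.94  -0.    69.78] F [ 0.1  0.3 -0.1] op 94.4 g 0.0
turn [ 0.06 -0.   -0.22] shift [-0.0214  0.0935  0.0967]
```

Request:
move_arm([
  [[0,0,0],[-0.0238,0.0936,0.08],1],
  [[0,0,0],[-0.0238,0.0936,0.096],1],
  [[0,0,0],[-0.0238,0.0936,0.096],1],
  [[0,0,0],[-0.0238,0.0936,0.096],1],
  [[0,0,0],[-0.0238,0.0936,0.096],1],
])

```text
t: 10.68
eef_pos: [598.6, -189.4, 61.5]
tcp_rot: [3.14, -0.0, 1.222]
ft_force: [-0.6, 0.6, -0.3]
opening: 1.0
grip_force: 0.0
```

Run:
```python
from h import *
w=eyes.read_camera("wrist"); st()
for q in eyes.cut_out(w,"brass_collar")[:1]:
    m=q["mask"].astype(np.uint8)
    k,_=cv2.findContours(m,cv2.RETR_EXTERNAL,cv2.CHAIN_APPROX_NONE); k=max(k,key=len)
    e=cv2.fitEllipse(cv2.convexHull(k)); c=onz(w,e[0],9);print(q["score"],e,c)
st();go([c[0],c[1],5],70)
```

```text
t 10.72 p [ 598.7 -189.5   61.7] rpy [179.89  -0.    70.04] F [ 0.4 -0.3  0.6] op 95.1 g 0.0
0.65 ((258.2547302246094, 212.49273681640625), (45.62760543823242, 47.940330505371094), 7.824896812438965) [ 599.51498423 -190.38847743    9.        ]
t 10.78 p [ 598.7 -189.6   61.6] rpy [179.89   0.    70.03] F [-0.4 -0.8  0.4] op 94.4 g 0.0
turn [0.11 0.   0.03] shift [-0.0004  0.0009  0.0566]
```

Request:
move_arm([
  [[0,0,0],[-0.0004,0.001,0.04],1],
  [[0,0,0],[-0.0004,0.001,0.0565],1],
  [[0,0,0],[-0.0004,0.001,0.0565],0],
  [[0,0,0],[-0.0004,0.001,0.0565],-1],
  [[0,0,0],[-0.0004,0.001,0.0565],-1],
])

```text
t: 11.4
eef_pos: [599.9, -191.1, 4.4]
tcp_rot: [3.14, -0.0, 1.222]
ft_force: [-0.5, 0.6, 0.6]
opening: 0.743
grip_force: 0.0
```

Request:
move_arm([
  [[0,0,0],[0,0,0],-1],
  [[0,0,0],[0,0,0],-1],
  [[0,0,0],[0,0,0],-1],
  [[0,0,0],[0,0,0],-1],
  [[0,0,0],[0,0,0],-1],
])

```text
t: 12.02
eef_pos: [599.4, -190.9, 3.3]
tcp_rot: [-3.142, -0.0, 1.222]
ft_force: [0.4, 0.1, -0.0]
opening: 0.334
grip_force: 30.0
```

Request:
move_arm([
  [[0,0,0],[0,0,-0.05],-1],
  [[0,0,0],[0,0,-0.11],-1],
  [[0,0,0],[0.02,-0.02,-0.15],-1],
  [[0,0,0],[0.055,-0.055,-0.15],-1],
  [[0,0,0],[0.06,-0.1,-0.15],-1],
])

```text
t: 12.65
eef_pos: [525.6, -98.7, 153.7]
tcp_rot: [3.14, -0.0, 1.223]
ft_force: [0.3, -1.1, -0.4]
opening: 0.333
grip_force: 30.0
```

Request:
move_arm([
  [[0,0,0],[0,-0.024,0],-1],
  [[0,0,0],[0,-0.024,0],-1],
  [[0,0,0],[0,-0.024,0],-1],
])

```text
t: 13.02
eef_pos: [504.4, -92.5, 153.5]
tcp_rot: [3.141, -0.0, 1.221]
ft_force: [0.6, -0.0, -0.6]
opening: 0.33
grip_force: 30.0
```

Run:
```python
from h import *
np.set_printoptions(precision=1,suppress=True)
w=eyes.read_camera("wrist"); st(); np.save("w7.npy",w,allow_pickle=True); im=w["img"].astype(int)
s=readout.state(); p=np.array(s["eef_pos"])
c=proj(w,[525,-32,100]); print("tip px pred",c)
save(w,"w7.png",(156,50,356,300),2.4)
tx=np.array([np.cos(np.deg2rad(70)),np.sin(np.deg2rad(70)),0]); ty=np.array([tx[1],-tx[0],0]); th=np.linspace(0,2*np.pi,73)
for o in (-2,0,2):
    for lab,r,z in (("outbot",16,-3.7),("outtop",16,10.3),("boretop",9.5,10.3),("borebot",9.5,-3.7)):
        q=np.array([proj(w,p+tx*(o+r*np.cos(t))+ty*r*np.sin(t)+[0,0,z]) for t in th]); print(o,lab,q.min(0),q.max(0),end=" | ")
    print()
print([(y,*im[y,257]) for y in range(205,285)])
go([525.2,-32,115],70)
```

```text
t 13.07 p [504.4 -92.6 153.3] rpy [180.  -0.  70.] F [ 0.2 -0.7 -0. ] op 31.6 g 30.0
tip px pred [254.4 115.2]
-2 outbot [227.2 214.9] [286.  269.5] | -2 outtop [225.  223.9] [288.4 282.3] | -2 boretop [237.8 236.3] [275.5 270.9] | -2 borebot [239.2 226.4] [274.1 258.8] | 
0 outbot [227.1 211.3] [286.1 266.3] | 0 outtop [224.9 220.1] [288.5 278.9] | 0 boretop [237.8 232.5] [275.5 267.4] | 0 borebot [239.1 222.9] [274.1 255.5] | 
2 outbot [227.1 207.7] [286.2 263. ] | 2 outtop [224.8 216.2] [288.5 275.3] | 2 boretop [237.7 228.7] [275.6 263.8] | 2 borebot [239.1 219.3] [274.2 252.1] | 
[(205, np.int64(209), np.int64(209), np.int64(200)), (206, np.int64(210), np.int64(210), np.int64(201)), (207, np.int64(210), np.int64(210), np.int64(201)), (208, np.int64(209), np.int64(208), np.int64(201)), (209, np.int64(208), np.int64(208), np.int64(199)), (210, np.int64(208), np.int64(208), np.int64(199)), (211, np.int64(208), np.int64(206), np.int64(198)), (212, np.int64(201), np.int64(198), np.int64(185)), (213, np.int64(179), np.int64(170), np.int64(153)), (214, np.int64(153), np.int64(136), np.
[... 2903 characters left out ...]
(96), np.int64(53)), (272, np.int64(108), np.int64(86), np.int64(51)), (273, np.int64(83), np.int64(71), np.int64(53)), (274, np.int64(62), np.int64(58), np.int64(57)), (275, np.int64(59), np.int64(59), np.int64(62)), (276, np.int64(60), np.int64(61), np.int64(64)), (277, np.int64(66), np.int64(67), np.int64(70)), (278, np.int64(67), np.int64(69), np.int64(73)), (279, np.int64(76), np.int64(77), np.int64(80)), (280, np.int64(78), np.int64(81), np.int64(85)), (281, np.int64(74), np.int64(76), np.int64(82)), (282, np.int64(73), np.int64(75), np.int64(79)), (283, np.int64(79), np.int64(81), np.int64(85)), (284, np.int64(84), np.int64(86), np.int64(90))]
turn [ 0. -0. -0.] shift [ 0.1 -0.   0. ]
```

View pics/w7.png

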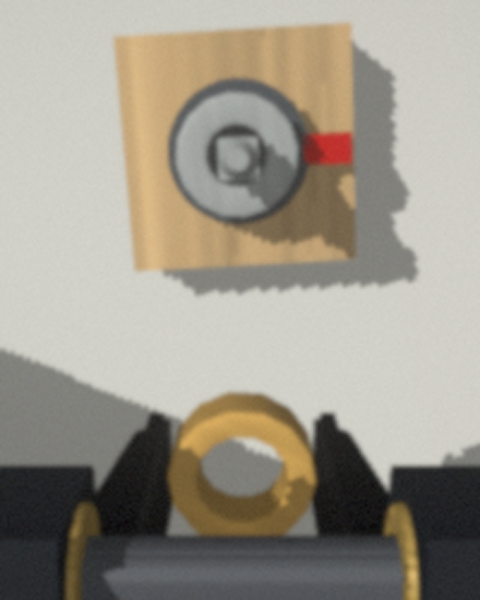

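The shaft tip is at (255,115), right where I predicted it, and the brass collar is held square. I carry it over the shaft and lower it.

Request:
move_arm([
  [[0,0,0],[0.045,-0.001,0],-1],
  [[0,0,0],[0.0644,-0.001,0.01],-1],
  [[0,0,0],[0.0644,-0.001,0.035],-1],
  [[0,0,0],[0.0644,-0.001,0.038],-1],
  [[0,0,0],[0.0644,-0.001,0.038],-1],
])

```text
t: 13.7
eef_pos: [524.7, -31.6, 115.2]
tcp_rot: [-3.141, 0.0, 1.221]
ft_force: [-0.1, 0.2, -0.7]
opening: 0.33
grip_force: 30.0
```

Request:
move_arm([
  [[0,0,0],[0,0,0.01],-1],
  [[0,0,0],[0,0,0.02],-1],
  [[0,0,0],[0,0,0.03],-1],
  [[0,0,0],[0,0,0.03],-1],
])

```text
t: 14.2
eef_pos: [524.2, -31.2, 84.4]
tcp_rot: [-3.14, 0.0, 1.222]
ft_force: [-0.3, 0.4, 0.0]
opening: 0.33
grip_force: 30.0
```

Request:
move_arm([
  [[0,0,0],[0,0,0.012],-1],
  [[0,0,0],[0,0,0.022],-1],
  [[0,0,0],[0,0,0.025],-1],
  [[0,0,0],[0,0,0.025],-1],
])

```text
t: 14.7
eef_pos: [524.5, -31.2, 60.1]
tcp_rot: [-3.141, -0.0, 1.222]
ft_force: [-0.4, -1.2, -0.9]
opening: 0.329
grip_force: 30.0
```

Request:
move_arm([
  [[0,0,0],[0,0,0],-0.1],
  [[0,0,0],[0,0,0],0.1],
  [[0,0,0],[0,0,0],0.1],
  [[0,0,0],[0,0,-0.02],0.1],
  [[0,0,0],[0,0,-0.06],1],
])

```text
t: 15.32
eef_pos: [523.9, -31.2, 120.0]
tcp_rot: [-3.139, 0.0, 1.222]
ft_force: [0.1, -0.6, -0.4]
opening: 0.61
grip_force: 0.0
```

Request:
move_arm([
  [[0,0,0],[0,0,-0.03],1],
  [[0,0,0],[-0.06,0,-0.04],1],
  [[0,0,0],[-0.06,0,-0.04],1],
  [[0,0,0],[-0.06,0,-0.04],1],
])

```text
t: 15.82
eef_pos: [504.0, -87.6, 160.3]
tcp_rot: [3.142, -0.0, 1.221]
ft_force: [-0.3, 0.3, 0.2]
opening: 0.98
grip_force: 0.0
```

Run:
```python
from h import *
np.set_printoptions(precision=1,suppress=True)
w=eyes.read_camera("wrist"); st(); np.save("w8.npy",w,allow_pickle=True)
c=proj(w,[525,-32,50]).astype(int); print(c,proj(w,[525,-32,100]))
s=eyes.read_camera("scene"); c2=proj(s,[525,-32,60]).astype(int)
a=cv2.resize(w["img"][c[1]-60:c[1]+60,c[0]-70:c[0]+70],(560,480),interpolation=cv2.INTER_CUBIC)
b=cv2.resize(s["img"][c2[1]-60:c2[1]+60,c2[0]-30:c2[0]+30],(240,480),interpolation=cv2.INTER_CUBIC)
cv2.imwrite("pics/w8.png",np.hstack([a,b])[...,::-1])
```

```text
t 15.88 p [504.1 -87.2 160.1] rpy [-180.   -0.   70.] F [0.1 0.1 0.5] op 94.3 g 0.0
[257 118] [257.6 121.8]
```

View pics/w8.png

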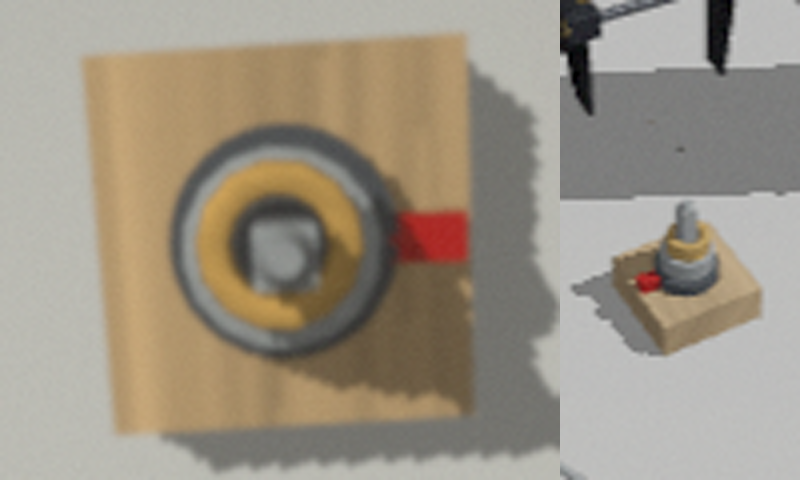

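The wrist view (left) and scene view (right) show both collars seated, brass on steel, with the lug at about (295,117) in the wrist image. Now I grip the bare shaft.

Request:
move_arm([
  [[0,0,0],[0.05,0.0007,0],1],
  [[0,0,0],[0.059,0.0007,0.02],1],
  [[0,0,0],[0.059,0.0007,0.06],1],
  [[0,0,0],[0.059,0.0007,0.087],1],
  [[0,0,0],[0.059,0.0007,0.087],0],
])

```text
t: 16.55
eef_pos: [524.0, -31.4, 71.6]
tcp_rot: [-3.138, 0.001, 1.223]
ft_force: [-0.0, -0.2, 0.5]
opening: 0.945
grip_force: 0.0
```

Request:
move_arm([
  [[0,0,0],[0,0,0],-0.3],
  [[0,0,0],[0,0,0],-0.6],
  [[0,0,0],[0,0,0],-1],
  [[0,0,0],[0,0,0],-1],
  [[0,0,0],[0,0,0],-1],
])

```text
t: 17.18
eef_pos: [524.9, -32.5, 73.5]
tcp_rot: [3.141, -0.0, 1.222]
ft_force: [0.0, -0.3, 0.4]
opening: 0.429
grip_force: 0.0
```

Request:
move_arm([
  [[0,0,0],[0,0,0],-1],
  [[0,0,0],[0,0,0],-1],
  [[0,0,0],[0,0,0],-1],
])

```text
t: 17.55
eef_pos: [524.9, -32.5, 73.3]
tcp_rot: [3.141, -0.0, 1.222]
ft_force: [0.1, -1.1, -2.3]
opening: 0.112
grip_force: 30.4
```

Run:
```python
from h import *
np.set_printoptions(precision=1,suppress=True)
st()
# phone & ramekin from top and scene
t=eyes.read_camera("top"); s=eyes.read_camera("scene"); np.savez("ph.npz",t=t,s=s)
for c,p in(("top",t),("scene",s)):
    for n in("ramekin","phone","lens"):
        q=eyes.cut_out(p,n)[0]; m=q["mask"].astype(np.uint8)
        k,_=cv2.findContours(m,cv2.RETR_EXTERNAL,cv2.CHAIN_APPROX_NONE); k=max(k,key=len)
        h=cv2.convexHull(k); e=cv2.fitEllipse(h)
        print(c,n,q["score"],e); 
        if n=="ramekin": print(onz(p,e[0],42))
        if n=="phone": print(cv2.approxPolyDP(h,2.0,True)[:,0].tolist())
st()
```

```text
t 17.55 p [524.9 -32.5  73.3] rpy [180.  -0.  70.] F [ 0.1 -1.1 -2.3] op 10.7 g 30.4
top ramekin 0.63 ((183.98245239257812, 206.67474365234375), (29.84915542602539, 31.761119842529297), 29.162551879882812)
[531.3 228.5  42. ]
top phone 0.9 ((126.52461242675781, 215.6748504638672), (40.15739059448242, 44.911434173583984), 131.9603729248047)
[[106, 203], [142, 203], [147, 227], [134, 233], [117, 235], [111, 227]]
top lens 0.71 ((126.46915435791016, 215.13668823242188), (41.90538787841797, 52.84498977661133), 152.4058380126953)
scene ramekin 0.96 ((328.28680419921875, 255.28677368164062), (33.77702713012695, 35.36371612548828), 120.44837951660156)
[539.3 234.6  42. ]
scene phone 0.94 ((394.7547302246094, 281.264404296875), (46.70302963256836, 92.24638366699219), 22.455474853515625)
[[408, 237], [415, 289], [403, 314], [367, 297], [366, 294], [377, 273]]
scene lens 0.66 ((394.0630798339844, 284.9516296386719), (43.62162399291992, 99.72595977783203), 20.592628479003906)
t 17.95 p [524.9 -32.4  73.2] rpy [-180.   -0.   70.] F [-0.1 -0.6 -2.4] op 10.6 g 30.0
```

The shaft is gripped: opening 10.7 mm, 30 N. Lifting straight out.

Request:
move_arm([
  [[0,0,0],[0,0,-0.012],-1],
  [[0,0,0],[0,0,-0.035],-1],
  [[0,0,0],[0,0,-0.075],-1],
  [[0,0,0],[0,0,-0.125],-1],
  [[0,0,-6],[0,0,-0.175],-1],
])

```text
t: 18.58
eef_pos: [524.2, -32.3, 250.5]
tcp_rot: [-3.141, -0.0, 1.328]
ft_force: [-0.2, 0.3, -4.0]
opening: 0.111
grip_force: 30.0
```

Request:
move_arm([
  [[0,0,-9],[0.02,0,-0.012],-1],
  [[0,0,-18],[0.05,0,-0.012],-1],
  [[0,0,-27],[0.08,-0.01,-0.012],-1],
  [[0,0,-36],[0.11,-0.02,-0.012],-1],
  [[0,0,-45],[0.14,-0.03,-0.012],-1],
])

```text
t: 19.2
eef_pos: [529.0, 111.6, 260.9]
tcp_rot: [-3.141, -0.0, 2.117]
ft_force: [0.7, -0.8, -4.4]
opening: 0.111
grip_force: 30.0
```

Run:
```python
from h import *
st(); go([534,231,260],192)
```

```text
t 19.2 p [529.  111.6 260.9] rpy [-1.7999e+02 -1.0000e-02  1.2129e+02] F [ 0.7 -0.8 -4.4] op 10.6 g 30.0
turn [-0.000e+00 -2.000e-02 -7.071e+01] shift [0.0994 0.0663 0.0009]
```

Request:
move_arm([
  [[0,0,-10],[0.015,0.01,0],-1],
  [[0,0,-20],[0.035,0.023,0],-1],
  [[0,0,-30],[0.058,0.038,0],-1],
  [[0,0,-40],[0.08,0.053,0],-1],
  [[0,0,-50],[0.0985,0.066,0],-1],
])

```text
t: 19.82
eef_pos: [534.9, 229.9, 260.9]
tcp_rot: [-3.142, -0.0, 2.991]
ft_force: [-0.8, 0.2, -3.9]
opening: 0.113
grip_force: 30.0
```

Request:
move_arm([
  [[0,0,-10],[0,0,0],-1],
  [[0,0,-20.5],[0,0,0],-1],
  [[0,0,-20.5],[0,0,0],-1],
  [[0,0,-20.5],[0,0,0],-1],
])

```text
t: 20.32
eef_pos: [535.3, 229.0, 260.6]
tcp_rot: [3.142, -0.0, -2.945]
ft_force: [-0.1, 0.5, -4.1]
opening: 0.109
grip_force: 30.0
```

Run:
```python
from h import *
np.set_printoptions(precision=1,suppress=True)
st(); w=eyes.read_camera("wrist"); np.save("w9.npy",w,allow_pickle=True)
for n in("ramekin","phone","lens","lug","spindle","brass_collar","steel_collar"):
    for q in eyes.cut_out(w,n)[:1]:
        m=q["mask"].astype(np.uint8); k,_=cv2.findContours(m,cv2.RETR_EXTERNAL,cv2.CHAIN_APPROX_NONE); k=max(k,key=len)
        h=cv2.convexHull(k); e=cv2.fitEllipse(h); print(n,q["score"],q["uv"],e,cv2.boundingRect(h))
        if n=="phone": print(cv2.approxPolyDP(h,3,True)[:,0].tolist()); np.save("pm.npy",q["mask"])
        if n=="ramekin": print(onz(w,e[0],42)); np.save("rm.npy",q["mask"])
print("pred lens",proj(w,[503,382,155]),"ram centre",proj(w,[534,231,42]),"tcp",proj(w,readout.state()["eef_pos"]))
```

```text
t 20.32 p [535.3 229.  260.6] rpy [ 180.    -0.  -168.7] F [-0.1  0.5 -4.1] op 10.3 g 30.0
ramekin 0.94 [255.6, 153.0] ((255.7046356201172, 161.78924560546875), (76.28482055664062, 76.5837631225586), 124.0367431640625) (218, 124, 77, 66)
[528.9 226.7  42. ]
phone 0.73 [418.2, 173.1] ((416.9945983886719, 178.84983825683594), (117.4864730834961, 146.69541931152344), 126.55661010742188) (353, 124, 126, 115)
[[358, 126], [435, 124], [478, 149], [465, 238], [353, 190]]
lens 0.85 [422.7, 168.9] ((419.2602233886719, 178.5249786376953), (113.09097290039062, 153.4678955078125), 115.96635437011719) (353, 124, 126, 115)
lug 0.7 [259.4, 222.8] ((265.79071044921875, 213.93130493164062), (67.08757019042969, 101.09009552001953), 89.03955841064453) (219, 180, 100, 55)
spindle 0.61 [258.0, 226.0] ((266.1600646972656, 213.24610900878906), (63.83231735229492, 99.51759338378906), 89.96492767333984) (219, 181, 99, 51)
brass_collar 0.59 [254.5, 216.6] ((255.2342071533203, 228.91932678222656), (42.95833206176758, 52.19230651855469), 84.56492614746094) (229, 208, 53, 26)
steel_collar 0.65 [260.7, 207.5] ((257.2829284667969, 228.62722778320312), (66.2360610961914, 70.052734375), 7.742324352264404) (224, 194, 67, 48)
pred lens [445.2 190.8] ram centre [258.5 166.8] tcp [257.1 243.8]
```

Run:
```python
from h import *
w=np.load("w9.npy",allow_pickle=True).item(); g=cv2.cvtColor(w["img"],cv2.COLOR_RGB2GRAY)
rm=np.load("rm.npy").astype(np.uint8); k,_=cv2.findContours(rm,cv2.RETR_EXTERNAL,cv2.CHAIN_APPROX_NONE); k=max(k,key=len)[:,0].astype(float)
u=k[k[:,1]<178]; 
from scipy.optimize import least_squares
f=lambda v:[np.hypot(*(onz(w,p,42)[:2]-v[:2]))-v[2] for p in u]
r=least_squares(f,[530,228,45],loss="soft_l1"); print("ram",r.x,np.std(r.fun))
sub=g[120:242:2,350:484:2]
ch=" .:-=+*#%@"
print(sub.min(),sub.max())
for i,row in enumerate(sub): print(120+2*i,"".join(f"{min(v//3,35):x}" if v//3<16 else chr(ord('g')+min((v//3-16)//4,15)) for v in row))
```

```text
ram [529.83349069 226.86629766  43.35873766] 0.4123586459594347
5 215
120 ttttttttttttttttttttttttttttttttttttttttttttqnostttttstttttttstspmm
122 tttttttttttttttttttttttttttttttttttttttttttsolmrttttttttsttttsssnmm
124 tttttttttttttssssssssssssssssssssrrrrrqrqrrronpsttttttttsttsttsqmmm
126 tttsqqrqqrrqrqqrqrqrrrrrrrrrrrrrsrrrrssssssssssttttttttttttsttsommm
128 rppnmrssssssssssssssssssssssssssssssssssssssssttttttttttttttstrnmmm
130 pnnlmrsssssssssssssssssrrsssssssssssssssssssssttttttttsttttttsqmmmm
132 onnkmrssssssssssssssssnkklnpqrsssssssststsststttttttttttttttssommmm
134 nnmlnrssssssssrrrssssqieddggiklopqrsssttsttttttttttttttttttttrnmmmm
136 nnmknrssssssrqnmmpqqqohedcecedcfgikmoprsssstttttttttttttttttsqmmmmm
138 nnmlnrssssqqnmmllmmmmkfcddcdcdcccdcefhilmpqrssstttttstttttttsommmmm
140 nnmlorssrpnmmmmklmmmmkeddcccdccdcbcbbccbdghjlmpqrsssttttttttsommmmm
142 nnmlnponmmmmmmmklmmmmjecdccbbcbcccbabbcbbbacbdghjlnpqrssstttspmmmmm
144 mnmkmmmmmmmmmmmklmmmmiecbdbccccbdacbaacabbbaacbbbadghjlnpqrsspmmmmm
146 mnmklmmmmmmmmmmklmmmmicbadcdccacaabbaaab9baaa8a9ba99babcghjlnollmmm
148 nnmklmmmmmmlmmlklm
[... 2661 characters left out ...]
tttttttttttttttttttttttsnmkha6758778648779cdimmmmmmm
224 tttttttttttttttttttttttttttttttttttttspmmmlid8877757689babeimmmmmmm
226 tttttttttttttttttttttttttttttttttttttqnmmmmmkh9768755699cbejmmmmmmm
228 ttttttttttttttttttttttttttttttttttttsnmmmmmmmlid8888677aaaekmmmmmmm
230 tttttttttttttttttttttttttttttttttttsqmmmmmmmmmmjg857686abbglmmmmmmm
232 tttttttttttttttttttttttttttttttttttpmmmmmmmmmmmmlib7788cacglmmmmmmm
234 ttttttttttttttttttttttttttttttttttsnmmmmmmmmmmmmmljg67aacbhlmmmmmmm
236 tttttttttttttttttttttttttttttttttsqnmmmmmmmmmmmmmmmkhdaaabimmmmmmmm
238 tttttttttttttttttttttttttttttttttpmmmmmmmmmmmmmmmmmmlkihhilmmmmmmmm
240 ttttttttttttttttttttttttttttttttsommmmmmmmmmmmmmmmmmmmmllmmmmmmmmmm
```

Run:
```python
from h import *
np.set_printoptions(precision=1,suppress=True)
w=np.load("w9.npy",allow_pickle=True).item(); im=w["img"].astype(int); g=cv2.cvtColor(w["img"],cv2.COLOR_RGB2GRAY)
m=np.zeros(g.shape,np.uint8); m[176:202,432:456]=(g[176:202,432:456]<19)
n,lab,stt,c=cv2.connectedComponentsWithStats(m); i=1+stt[1:,4].argmax(); print(stt[i],c[i])
L=onz(w,c[i],155); ram=np.array([529.8,226.9]); print("lens",L,"dir",np.rad2deg(np.arctan2(*(L[:2]-ram)[::-1])),np.hypot(*(L[:2]-ram)))
a,b=onz(w,(475,151),176),onz(w,(461,236),176); print("edge",a,b,np.hypot(*(a-b)[:2]),"normal",np.rad2deg(np.arctan2(*(a-b)[:2][::-1]))+90, "mid",(a+b)/2)
red=(im[...,0]>110)&(im[...,1]<60)&(im[...,2]<60); ys,xs=np.where(red); print("red",xs.min(),xs.max(),ys.min(),ys.max(),red.sum(),xs.mean(),ys.mean())
p=np.array([535.3,229.0,260.6]); t=np.deg2rad(191.3); ty=np.array([np.sin(t),-np.cos(t),0])
for d,z in((24,-33.2),(38,-33.2),(38,-43.2),(34,-38.2)):print(d,z,proj(w,p+ty*d+[0,0,z]))
tx=np.array([np.cos(t),np.sin(t),0])
print([proj(w,p+ty*38+s*5*tx+[0,0,-33.2]) for s in(-1,1)])
for y in range(ys.min()-2,ys.max()+3): print(y,"".join("R" if red[y,x] else "." for x in range(xs.min()-2,xs.max()+3)))
```

```text
[438 179  12  21 172] [443.9 188.9]
lens [501.7 380.5 155. ] dir 100.3830213765378 156.12152549986592
edge [466.5 380.7 176. ] [532.9 394.  176. ] 67.67296305523274 normal -78.65007695181512 mid [499.7 387.3 176. ]
red 294 315 209 225 360 304.73333333333335 216.92777777777778
24 -33.2 [295.3 222.5]
38 -33.2 [317.6 222.5]
38 -43.2 [315.  217.3]
34 -38.2 [310.  219.8]
[array([317.3, 230. ]), array([318. , 214.9])]
207 ..........................
208 ..........................
209 ..RRRRRRRRRRRRRRRRRRRRR...
210 ..RRRRRRRRRRRRRRRRRRRRR...
211 ..RRRRRRRRRRRRRRRRRRRRRR..
212 ..RRRRRRRRRRRRRRRRRRRRRR..
213 ..RRRRRRRRRRRRRRRRRRRRRR..
214 ..RRRRRRRRRRRRRRRRRRRRRR..
215 ...RRRRRRRRRRRRRRRRRRRRR..
216 ...RRRRRRRRRRRRRRRRRRRRR..
217 ...RRRRRRRRRRRRRRRRRRRRR..
218 ...RRRRRRRRRRRRRRRRRRRRR..
219 ...RRRRRRRRRRRRRRRRRRRRR..
220 ...RRRRRRRRRRRRRRRRRRRRR..
221 ...RRRRRRRRRRRRRRRRRRRRR..
222 ...RRRRRRRRRRRRRRRRRRRRR..
223 ...RRRRRRRRRRRRRRRRRRRRR..
224 ...RRRRRRRRRRRRRRRRRRRRR..
225 ...RRRRRRRRRRRRRRRRRRRR...
226 ..........................
227 ..........................
```

Run:
```python
from h import *
np.set_printoptions(precision=1,suppress=True)
w=np.load("w9.npy",allow_pickle=True).item(); im=w["img"].astype(int)
print("lug col305",[(y,*[int(v) for v in im[y,305]]) for y in range(200,234)])
print("row220",[(x,*[int(v) for v in im[220,x]]) for x in list(range(210,232))+list(range(286,322))])
print("col257",[(y,*[int(v) for v in im[y,257]]) for y in range(170,262,1)])
p=np.array([535.3,229.0,260.6]); t=np.deg2rad(191.3); ty=np.array([np.sin(t),-np.cos(t),0]);tx=np.array([np.cos(t),np.sin(t),0]); th=np.linspace(0,2*np.pi,73)
for dz in (0,-4,-8):
  for lab,r,z in (("discbot",24,-43.2),("disctop",24,-33.2),("steeltop",20,-17.2),("brasstop",16,-3.2)):
    q=np.array([proj(w,p+tx*r*np.cos(a)+ty*r*np.sin(a)+[0,0,z+dz]) for a in th]); print(dz,lab,q.min(0),q.max(0),end=" | ")
  print([proj(w,p+ty*31+s*5*tx+[0,0,z+dz]) for s,z in((-1,-33.2),(1,-33.2),(1,-43.2))])
```

```text
lug col305 [(200, 133, 132, 128), (201, 134, 132, 127), (202, 134, 133, 128), (203, 133, 132, 127), (204, 133, 132, 126), (205, 134, 132, 127), (206, 133, 128, 124), (207, 133, 114, 111), (208, 126, 78, 75), (209, 124, 49, 44), (210, 123, 34, 32), (211, 130, 38, 34), (212, 151, 39, 35), (213, 182, 42, 42), (214, 192, 44, 42), (215, 194, 42, 40), (216, 194, 41, 41), (217, 194, 42, 40), (218, 195, 43, 40), (219, 192, 38, 38), (220, 194, 43, 40), (221, 193, 40, 38), (222, 194, 40, 40), (223, 195, 40, 40), (224, 193, 41, 37), (225, 196, 48, 47), (226, 198, 76, 73), (227, 200, 135, 127), (228, 209, 189, 182), (229, 213, 209, 201), (230, 216, 214, 206), (231, 216, 213, 207), (232, 217, 216, 208), (233, 214, 213, 205)]
row220 [(210, 215, 215, 206), (211, 214, 214, 205), (212, 213, 214, 204), (213, 214, 214, 206), (214, 214, 214, 205), (215, 218, 218, 210), (216, 213, 213, 206), (217, 210, 210, 201), (218, 185, 184, 176), (219, 127, 128, 125), (220, 76, 77, 76), (221, 59, 60, 60), (222, 61, 61, 63), (223, 64, 64, 65), (224, 63, 65, 65), (225, 73, 76, 76), (226, 85, 86, 86), (227, 98, 99, 96)
[... 2695 characters left out ...]
 discbot [220.3 181.6] [293.6 251.1] | 0 disctop [218.6 185.3] [295.3 257.7] | 0 steeltop [222.6 198.8] [291.4 263.3] | 0 brasstop [227.5 213.3] [286.6 268.2] | [array([306.1, 230. ]), array([306.8, 214.9]), array([304.6, 210. ])]
-4 discbot [220.9 180.2] [293.  248.7] | -4 disctop [219.3 183.7] [294.6 255. ] | -4 steeltop [223.3 196.9] [290.8 260.3] | -4 brasstop [228.1 211. ] [286.  264.9] | [array([305.3, 227.7]), array([305.8, 212.9]), array([303.7, 208.2])]
-8 discbot [221.5 178.8] [292.3 246.3] | -8 disctop [220.  182.3] [293.9 252.4] | -8 steeltop [223.9 195.1] [290.1 257.4] | -8 brasstop [228.7 208.7] [285.4 261.7] | [array([304.4, 225.6]), array([305., 211.]), array([302.9, 206.4])]
```

```bash
cat > lug.py <<'E'
from h import *
from scipy.optimize import least_squares
def edge(im,x,ya,yb,lv,ch):
    v=im[ya:yb,x,ch].astype(float); s=np.sign(v-lv); i=np.where(s[:-1]*s[1:]<=0)[0]
    i=i[0]; return ya+i+(lv-v[i])/(v[i+1]-v[i])
def lugfit(w,p,yaw,cols=range(299,314),y0=(220,234),y1=(208,219)):
    im=w["img"]; t=np.deg2rad(yaw); ty=np.array([np.sin(t),-np.cos(t),0]);tx=np.array([np.cos(t),np.sin(t),0])
    A=np.array([(x,edge(im,x,*y0,120,1)) for x in cols]); B=np.array([(x,edge(im,x,*y1,158,0)) for x in cols])
    z=p[2]-33.2
    out=[]
    for P,nm in((A,"near -x edge"),(B,"far +x edge")):
        W=np.array([onz(w,q,z)[:2]-p[:2] for q in P]); u=W@ty[:2]; v=W@tx[:2]; k=np.polyfit(u,v,1)
        print(nm,"angle toward +tx deg",np.rad2deg(np.arctan(k[0])).round(2),"v at u=31:",np.polyval(k,31).round(2),"v at u=0",np.polyval(k,0).round(2)); out.append(k)
if __name__=="__main__":
    w=np.load("w9.npy",allow_pickle=True).item(); lugfit(w,np.array([535.3,229.0,260.6]),191.3)
E
python3 lug.py
```

```text
near -x edge angle toward +tx deg 0.11 v at u=31: -2.84 v at u=0 -2.9
far +x edge angle toward +tx deg 0.83 v at u=31: 6.78 v at u=0 6.34
```

Request:
move_arm([
  [[0,0,1],[0.002,-0.0003,0.015],-1],
  [[0,0,1],[0.0043,-0.0007,0.035],-1],
  [[0,0,1],[0.0043,-0.0007,0.055],-1],
  [[0,0,1],[0.0043,-0.0007,0.067],-1],
  [[0,0,1],[0.0043,-0.0007,0.067],-1],
])

```text
t: 21.35
eef_pos: [531.1, 227.4, 192.3]
tcp_rot: [-3.141, -0.002, -2.959]
ft_force: [-0.1, 0.7, -2.9]
opening: 0.117
grip_force: 30.0
```

Request:
move_arm([
  [[0,0,0],[0,0,0],-1],
  [[0,0,0],[0,0,0],-1],
  [[0,0,0],[0,0,0],-1],
])

```text
t: 21.72
eef_pos: [531.5, 227.6, 193.8]
tcp_rot: [3.141, 0.001, -2.958]
ft_force: [-0.9, 0.1, -3.4]
opening: 0.115
grip_force: 30.0
```

Run:
```python
from lug import *
np.set_printoptions(precision=1,suppress=True)
st(); S=readout.state(); p=np.array(S["eef_pos"]); yaw=np.rad2deg(S["tcp_rot"][2])%360
t=np.deg2rad(yaw); ty=np.array([np.sin(t),-np.cos(t),0]);tx=np.array([np.cos(t),np.sin(t),0])
rays=[]
for c in("top","scene"):
    w=eyes.read_camera(c); im=w["img"].astype(int); l=p+ty*31+[0,0,-38.2]; q=proj(w,l); x,y=q.astype(int)
    m=np.zeros(im.shape[:2],bool); m[y-12:y+13,x-12:x+13]=1
    wt=np.clip(im[...,0]-2*np.maximum(im[...,1],im[...,2])+20,0,None)*m*(im[...,0]>60)*((im[...,1]-im[...,2])>-15)*(im[...,1]<0.5*im[...,0])
    ys,xs=np.where(wt>0); print(c,"pred",q,"red",len(xs), (np.average(xs,weights=wt[ys,xs]),np.average(ys,weights=wt[ys,xs])) if len(xs) else None)
    if len(xs): rays.append(ray(w,(np.average(xs,weights=wt[ys,xs]),np.average(ys,weights=wt[ys,xs]))))
print("pred lug mid",p+ty*31+[0,0,-38.2])
if len(rays)==2:
    A=np.zeros((3,3));b=np.zeros(3)
    for o,d in rays:
        d=d/np.linalg.norm(d); M=np.eye(3)-np.outer(d,d); A+=M;b+=M@o
    print("tri",np.linalg.solve(A,b))
w=eyes.read_camera("wrist"); np.save("w10.npy",w,allow_pickle=True)
lugfit(w,p,yaw)
im=w["img"]; print("phone vis lens pred",proj(w,[501.7,380.5,155]),"ram", proj(w,[530.2,227.3,42]))
q=eyes.cut_out(w,"ramekin")[0]; k,_=cv2.findContours(q["mask"].astype(np.uint8),0,1); k=max(k,key=len)[:,0].astype(float); u=k[k[:,1]<165]
r=least_squares(lambda v:[np.hypot(*(onz(w,a,42)[:2]-v[:2]))-45 for a in u],[530,228],loss="soft_l1"); print("ram",r.x,np.std(r.fun),len(u))
st()
```

```text
t 21.73 p [531.5 227.6 193.8] rpy [ 180.     0.1 -169.5] F [-0.9  0.1 -3.4] op 10.9 g 30.0
top pred [162.6 205.8] red 0 None
scene pred [345.4 227.8] red 35 (np.float64(345.4978311644978), np.float64(227.26626626626626))
pred lug mid [525.9 258.1 155.6]
near -x edge angle toward +tx deg -0.36 v at u=31: -3.94 v at u=0 -3.74
far +x edge angle toward +tx deg 1.14 v at u=31: 6.81 v at u=0 6.19
phone vis lens pred [500.  217.6] ram [256.6 179.1]
ram [532.  227.2] 0.5324223179789468 101
t 21.93 p [531.4 227.6 193.5] rpy [ 180.     0.  -169.5] F [ 0.1 -0.  -3.5] op 10.4 g 30.0
```

```bash
python3 -c "
from cell import env
print(env.job_done())"
```

```text
the job is handed in; nothing more can be done
None
```

I handed the job in at about 22 s, with no result returned: both collars are threaded and seated (brass on steel), and the gripper holds the spindle upright over the ramekin with the lug level with the lens and aimed at it, to about 2 mm and 1° by my camera measurements.

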